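# Tighten the die-retaining ring of a clay extruder head with a two-pin spanner

## Robot

A 6-joint arm with a two-finger parallel gripper is mounted at the origin on the work surface. World frame = base frame: x ahead of the robot, y to its left, z up, the work surface at z = 0. Lengths are in m, angles in rad, forces in N, time in s.
With the tool pointing down it reaches from about 0.225 to 0.875 m from the base axis. Payload 3.4 kg.
Tool frame: the origin (TCP) lies between the finger pads; the fingertips stand 8 mm ahead of it and the grasp point (between the pads) lies 11 mm behind it; z points along the fingers, y is the line along which they close (so a half turn about z gives the same grasp; the last joint's range is limited). The gripper opens to 85 mm and grips with 20 to 120 N. Pads are 22 mm wide; open, the fingers measure 114 mm over their backs; the gripper's body (76 mm by 85 mm) begins 54 mm behind the grasp point. The pads swing forward as they close: fully open they stand 13 mm farther back than shut.
Start: joints at [1.143, 0.276, 1.505, -0, 1.361, -0.121], TCP at [0.174, 0.548, 0.239] pointing down, gripper open.
Joint ranges: [-2.89, 2.89], [-0.75, 2.08], [0.22, 2.7], [-1.18, 4.32], [0.11, 2.71], [-2.7, 2.7]. Speed limits (rad/s): [2.57, 2.57, 3.14, 3.14, 3.14, 3.14].

## Interface

Orientations are given as a unit quaternion [w, x, y, z].
In Python, from rig import manip, optics, finder gives the robot as it stands.
- The arm moves only by the tool servo_tool, never from a script. Its argument "increments" is a list of rows, each a list of 7 numbers: the shift along the tool's x, y, z in cm, then the turn, a rotation vector about the tool's x, y, z in degrees, then the closure, from -1 (fully open) to 1 (shut). In form: [[x, y, z, rx, ry, rz, gripper], ...]. A call has exactly 5 rows; each row shifts and turns the commanded pose from where the row before left it, along the tool's axes as they then stand; what a row does not reach is not made up. A row lasts 1/10 s, in which the tool goes at most 50 mm and 8.59 degrees, less where a joint would pass 70% of its speed; a pose out of reach is approached as far as the arm can. A call is refused whole if a number of a shift passes 5 or a number of a turn 8.59, either way. A call with a gripper value outside its range is refused whole. The fingers move at their own pace and stop on an object; "squeeze" is the grip in N (left out, the last holds). Time passes only in rows, so rows that do not move let the fingers close, or fill a call up. It gives the time, the measured TCP pose, the force, the opening and the grip force at its end, in the units of the state.
- manip.get_state(): the state, without advancing time (a new reading comes with each control period).
- optics.get_image(name): name is "scene" or "top" or "wrist"; returns the picture (400x640x3 uint8, red, green, blue); there is no depth.
- optics.get_calibration(name): a dict with "fov_y" (degrees; the focal length in pixels is half the picture's height over the tangent of half this angle, whatever the lens; pixels are square), "cx", "cy" (the principal point, pixels), "world_to_cam" (4x4, takes a point from world to camera coordinates). Camera axes: x right, y down, z forward; pixel columns grow to the right and rows downward; lengths in m; the calibration is good to about 2 mm. A picture is of the moment at which its call begins: read the wrist's pose just before it. get_calibration takes no time and is no camera call; for the wrist camera it gives the pose at the moment of the call.
- manip.sign_off(): hands the job in; it is judged then, once.
Trained networks look in the newest picture that a camera, given by its name, has taken for a name from the list of things; names that differ only in an ending like _2 or _b are one class to them, and where a whole thing is asked for, a point or a joint stands for the part that bears it (a point fixed in the world has none). Each returns a list of dicts, best first, with "p" (0 to 1); they miss things now and then, are a little off and sometimes report something else, mostly with a low value. They report only what shows in the picture. A call takes as long as a camera call.
- finder.silhouettes(label, camera): "region" (400x640 bool, what is visible of it) and "box" ([centre column, centre row, width, height] in pixels, round what is visible of it).
- finder.tip_of(label, camera): "at" ([column, row] in pixels: a listed point, or the origin of a listed thing).
The state is a dict: "clock": time; "qpos": joint angles; "qd": joint speeds; "effort": joint torques, N m; "position": TCP position; "ee_rot": TCP orientation; "contact_force": force on the tool from outside, world axes, zero at the start; "moment": the same for the moment, N m; "width": finger opening in m; "gripper_force": force on a finger pad.
Only numpy, scipy, OpenCV 4.12 (cv2) and the standard library are available. Lean on these libraries where they do the work, as an engineer would, in place of code of your own. Each camera call takes 0.05 s, during which the arm holds its last target. There are 200 camera calls.

## Task

The ring that holds the die in the clay extruder head is loose. Take the two-pin spanner from its wooden cradle, engage both pins in holes of the recessed ring and turn the ring clockwise (seen from above) until it stops, fully home. Then put the spanner back in its cradle, upright as you found it, and leave the mould, the tile and the jar alone.

Things in the scene. Friction and masses are not known exactly. Their poses are not given: they have to be found in the camera images.
- head: Extruder die head, fixed to the bench; origin at its underside's centre, on the ring's axis, z up. Upright aluminium tube, 138 mm outside, 120 mm inside, rim 110 mm above the bench, on a round grey flange 164 mm across and 12 mm thick.
- ring_face (a point): Centre of the upper face of the steel ring recessed in the head, 6 to 12 mm below the rim. Ring 120 mm across, 60 mm middle opening. Six holes 14 mm in diameter, 14 mm deep, 60 degrees apart on a 90 mm pitch circle. This point does not turn with the ring: where the holes lie is NOT reported and varies; look, or feel with the pins. z up.
- die (a joint): How far the ring has screwed down, carrying the die plate, in m: 0 loose, 0.006 fully home at a hard stop; below 0.003 at the start. Grows 3.3 mm per rad of clockwise turn seen from above (about 0.9 to 1.8 rad remain); the face sinks as much. Friction about 0.35 N m: the ring stays where it is left, and pins resting on its face do not turn it.
- spanner_grip (a point): Centre of the loose two-pin spanner's upright wooden grip, 77 mm above the pin tips. x along the crossbar (through both pins), y across, z up. Grip flat-sided, 30 mm along x, 24 mm along y, 62 mm tall. The spanner is 104 mm tall and weighs 0.3 to 0.6 kg.
- spanner_foot (a point): Midway between the spanner's two pin tips, at their level; axes as the grip. Pins: round, 9 mm diameter, bevelled tips, at x = +45 and -45 mm, sticking 28 mm down from the dark steel crossbar (112 mm in x, 36 mm in y, 14 mm thick). With the pins at the bottom of the holes it is 14 mm below ring_face; in the cradle, 28 mm below cradle_top.
- cradle_top (a point): Centre of the top of the fixed wooden cradle, 34 mm above the bench. Cradle 130 mm long (x), 70 mm wide (y), with a slot 22 mm wide and 32 mm deep along all of its length (x), open at both ends. The spanner's crossbar rests along x on the two cheeks, both pins hanging in the slot.
- mould_mid (a point): Middle of a loose plaster mould, 100 x 150 mm, 45 mm tall; bystander, leave alone. z up.
- tile_mid (a point): Middle of an olive-brown moulded tile on its board, 100 x 140 mm, 38 mm tall; bystander, leave alone. z up.
- jar_mid (a point): Middle of a grey jar with a white cap, 68 mm across, 85 mm tall; bystander, leave alone. z up.

How it is judged:
By the outcome, as a careful person would: the job done as asked, in the order asked, and still so for the second after the job is handed in, with the robot touching nothing.
It also fails if it takes over 72 s, if anything falls off the work surface, if the arm or the gripper's body presses on something with over 40 N, if the wrist force passes 120 N, or if a joint passes its speed limit or range.

## Working session

There is one attempt and no reset: what is moved stays moved. The work goes in short steps, Python scripts to look and compute and a tool call to move; the robot and the scene stay as the last step left them, time stands still between calls to the robot, and variables do not carry over. Pictures are saved under pics/ and viewed, at most 10 in all, crops included, and the job is handed in when it is done.

Besides the shell and the picture viewer there is one more tool, called after "Request:" as name(argument=value, ...), one argument or row to a line, values as JSON. servo_tool: Moves the arm, as the interface text tells. Its arguments: {"type":"object","properties":{"increments":{"type":"array","items":{"type":"array","items":{"type":"number"}}},"squeeze":{"type":"number"}},"required":["increments"]}

```bash
mkdir -p pics; ls; cat > h.py <<'E'
import numpy as np, cv2
from scipy.spatial.transform import Rotation as R
from rig import manip, optics, finder
def ray(cal,px):
    f=200/np.tan(np.radians(cal['fov_y'])/2)
    M=np.array(cal['world_to_cam']); Rw=M[:3,:3].T; o=-Rw@M[:3,3]
    d=Rw@np.array([(px[0]-cal['cx'])/f,(px[1]-cal['cy'])/f,1]); return o,d
def atz(cal,px,z):
    o,d=ray(cal,px); return o+d*(z-o[2])/d[2]
def proj(cal,p):
    f=200/np.tan(np.radians(cal['fov_y'])/2)
    c=(np.array(cal['world_to_cam'])@np.append(p,1))[:3]; return np.array([cal['cx']+f*c[0]/c[2],cal['cy']+f*c[1]/c[2]])
def save(im,n): cv2.imwrite('pics/'+n,im[:,:,::-1])
E
python3 - <<'E'
from h import *
np.set_printoptions(precision=4,suppress=True)
s=manip.get_state(); print(s)
ims=[]
for c in ('top','scene','wrist'):
    im=optics.get_image(c); cal=optics.get_calibration(c); ims.append(im)
    print(c,cal['fov_y'],cal['cx'],cal['cy'],ray(cal,(cal['cx'],cal['cy'])))
    for l,z in (('ring_face',.101),('head',0),('spanner_grip',.083),('spanner_foot',.006),('cradle_top',.034),('mould_mid',.022),('tile_mid',.02),('jar_mid',.043)):
        try:
            r=finder.tip_of(l,c)
            print(l,[(round(q['p'],2),np.round(q['at'],1),atz(cal,q['at'],z)) for q in r[:2]])
        except Exception as e: print(l,e)
save(ims[0],'top.png');save(ims[1],'scene.png');save(ims[2],'wrist.png')
E
```

```text
pics
{'clock': 0.0, 'qpos': array([ 1.143 ,  0.2766,  1.5062,  0.    ,  1.3607, -0.121 ]), 'qd': array([-0.0008, -0.    ,  0.0004,  0.0009, -0.    , -0.0005]), 'effort': array([  0.0019, -41.677 , -24.581 ,   0.0003,   0.0111,   0.    ]), 'position': array([0.1734, 0.5477, 0.2384]), 'ee_rot': array([-0.0003,  0.1528,  0.9883, -0.0009]), 'contact_force': array([-1.0953, -0.1244,  0.4883]), 'moment': array([ 0.0418,  0.0106, -0.0418]), 'gripper_force': 0.0, 'width': 0.08569752771572267}
top 48.19596132293467 322.2695994026905 193.15964115966094 (array([0.5305, 0.0093, 1.2846]), array([ 0.0743, -0.0297, -0.9968]))
ring_face [(0.97, array([359.2, 240.2]), array([ 0.4961, -0.1258,  0.101 ]))]
head [(0.96, array([355.9, 240.3]), array([ 0.4927, -0.1278,  0.    ]))]
spanner_grip [(0.69, array([233.7, 241.3]), array([0.487 , 0.2067, 0.083 ])), (0.34, array([306.3, 158.9]), array([0.7122, 0.0184, 0.083 ]))]
spanner_foot [(0.61, array([238.4, 240.8]), array([0.4858, 0.2062, 0.006 ]))]
cradle_top [(0.94, array([237.9, 237.1]), array([0.497 , 0.2036, 0.034 ]))]
mould_mid [(0.73, array([306.8, 15
[... 529 characters left out ...]
972, 0.2083, 0.083 ]))]
spanner_foot [(0.89, array([407.8, 212.8]), array([0.4755, 0.2136, 0.006 ]))]
cradle_top [(0.57, array([404.2, 209.3]), array([0.4932, 0.2028, 0.034 ]))]
mould_mid [(0.74, array([313.4, 248.9]), array([0.7109, 0.016 , 0.022 ]))]
tile_mid [(0.64, array([207.8, 193.5]), array([ 0.64  , -0.3605,  0.02  ]))]
jar_mid [(0.72, array([404. , 210.1]), array([0.5052, 0.2036, 0.043 ])), (0.61, array([455.2, 267.1]), array([0.6444, 0.3637, 0.043 ]))]
wrist 59.87836553206354 322.0390411667892 197.79644152071432 (array([0.1104, 0.5687, 0.3743]), array([ 0.2485, -0.0783, -0.9655]))
ring_face []
head []
spanner_grip []
spanner_foot []
cradle_top []
mould_mid []
tile_mid []
jar_mid []
```

View pics/top.png

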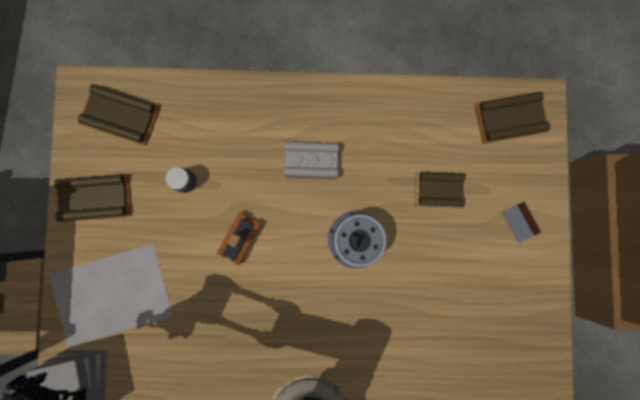

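View pics/scene.png

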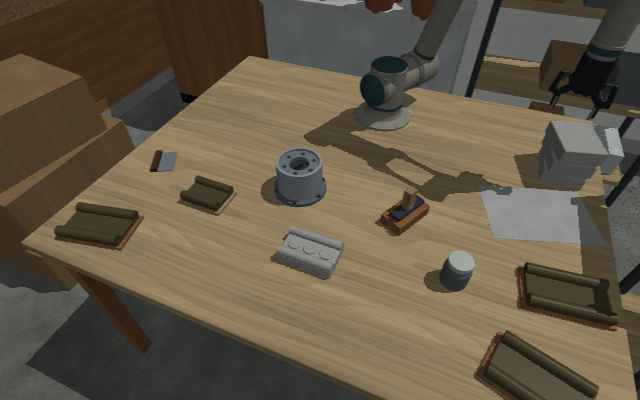

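The top view shows the cradle and spanner at about (240,237), with its long axis along world -30°, and the head at (358,240). The scene view agrees: the grip is upright at (408,199) and the ring is at (299,162). Next I'll move the wrist camera over the spanner.

Request:
servo_tool(
  increments=[
    [-4,-2.3,0,0,0,0,-1],
    [-4,-2.3,0,0,0,0,-1],
    [-4,-2.3,0,0,0,0,-1],
    [-4,-2.3,0,0,0,0,-1],
    [-4,-2.3,0,0,0,0,-1],
  ],
)

```text
clock: 1.85
position: [0.3306, 0.3768, 0.2395]
ee_rot: [0.0, 0.153, 0.988, 0.0]
contact_force: [1.5, 1.6, 0.1]
width: 0.0853
gripper_force: 0.0
```

Request:
servo_tool(
  increments=[
    [-4,-2.3,0,0,0,0,-1],
    [-4,-2.3,0,0,0,0,-1],
    [-4,-2.3,0,0,0,0,-1],
    [-4,-2.3,0,0,0,0,-1],
    [-4,-2.3,0,0,0,0,-1],
  ],
)

```text
clock: 2.35
position: [0.4867, 0.2065, 0.2396]
ee_rot: [0.0, 0.153, 0.988, 0.0]
contact_force: [0.1, 0.9, -0.3]
width: 0.0856
gripper_force: 0.0
```

Request:
servo_tool(
  increments=[
    [0,0,0,0,0,4,-1],
    [0,0,0,0,0,4,-1],
    [0,0,0,0,0,4,-1],
    [0,0,0,0,0,0,-1],
    [0,0,0,0,0,0,-1],
  ],
)

```text
clock: 2.85
position: [0.4855, 0.2081, 0.2393]
ee_rot: [0.0, 0.255, 0.967, 0.0]
contact_force: [0.8, 0.9, 0.7]
width: 0.0856
gripper_force: 0.0
```

```bash
cat > look.py <<'E'
import sys
from h import *
np.set_printoptions(precision=4,suppress=True)
def st():
    s=manip.get_state(); q=s['ee_rot']; Rm=R.from_quat([q[1],q[2],q[3],q[0]]).as_matrix()
    print('t',s['clock'],'pos',s['position'],'yaw_y',np.degrees(np.arctan2(Rm[1,1],Rm[0,1])),'zax',Rm[:,2],'F',s['contact_force'],'M',s['moment'],'w',s['width'],'gf',s['gripper_force'],'q6',s['qpos'][5])
    return s,Rm
E
python3 - <<'E'
from look import *
st()
cal=optics.get_calibration('wrist'); im=optics.get_image('wrist'); save(im,'w1.png')
for l,z in (('spanner_grip',.083),('spanner_foot',.006),('cradle_top',.034)):
    for q in finder.tip_of(l,'wrist')[:2]: print(l,q['p'],q['at'],atz(cal,q['at'],z))
E
```

```text
t 2.85 pos [0.4855 0.2081 0.2393] yaw_y 60.50565229438423 zax [ 0.0001  0.0001 -1.    ] F [0.8436 0.9234 0.744 ] M [ 0.0229 -0.0007  0.0553] w 0.08559735769146481 gf 0.0 q6 -0.7828624454042332
spanner_grip 0.94 [321.4, 189.9] [0.4897 0.2056 0.083 ]
```

View pics/w1.png

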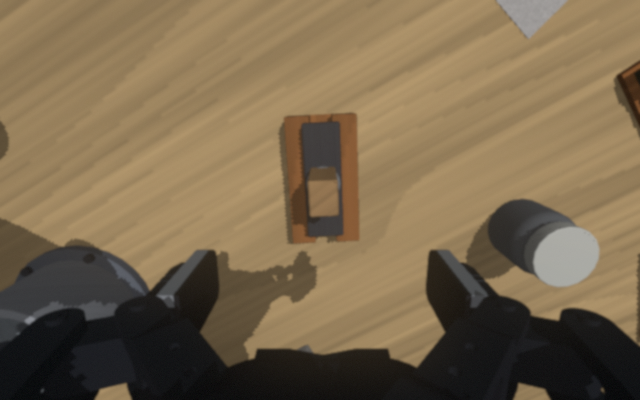

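The spanner is almost aligned with the tool, with the crossbar spanning (303..342, 123..237) and the grip top near (323,197). I'll fit the cradle outline, crossbar and grip accurately.

```bash
python3 - <<'E'
from look import *
s,Rm=st()
cal=optics.get_calibration('wrist'); im=optics.get_image('wrist')
hsv=cv2.cvtColor(im,cv2.COLOR_RGB2HSV)
print([ (p,hsv[p[1],p[0]]) for p in ((322,145),(295,150),(350,150),(323,200),(323,176),(270,150))])
def fit(mask,z,n):
    mask=mask.astype(np.uint8); k,lab,sta,cen=cv2.connectedComponentsWithStats(mask)
    i=1+np.argmax(sta[1:,4]); c=max(cv2.findContours((lab==i).astype(np.uint8),cv2.RETR_EXTERNAL,cv2.CHAIN_APPROX_NONE)[0],key=len)
    c=cv2.convexHull(c)[:,0,:].astype(float)
    w=np.array([atz(cal,p,z)[:2] for p in c]); r=cv2.minAreaRect((w*1000).astype(np.float32)); print(n,sta[i],r)
roi=np.zeros((400,640),bool); roi[100:255,275:370]=1
dark=(hsv[...,2]<75)&(hsv[...,1]<110)&roi
for l,z in (('cradle_top',.034),('spanner_foot',.048),('head',.1)):
    for q in finder.silhouettes(l,'wrist')[:1]: print(q['p'],q['box']); fit(q['region'],z,l)
fit(dark,.048,'bar')
E
```

```text
t 3.05 pos [0.4855 0.2083 0.2394] yaw_y 60.47190364743908 zax [ 0.0001  0.0001 -1.    ] F [-0.011  -0.3099 -0.5638] M [-0.0489  0.0358 -0.0132] w 0.08505192803646018 gf 0.0 q6 -0.7820062457705639
[((322, 145), array([ 8, 15, 66], dtype=uint8)), ((295, 150), array([ 13, 149, 125], dtype=uint8)), ((350, 150), array([ 14, 154, 136], dtype=uint8)), ((323, 200), array([ 16, 112, 137], dtype=uint8)), ((323, 176), array([ 16, 114,  94], dtype=uint8)), ((270, 150), array([ 18,  99, 163], dtype=uint8))]
0.72 [322.5, 176.8, 77.0, 131.7]
cradle_top [ 284  112   76  131 4554] ((492.60540771484375, 206.40164184570312), (70.54076385498047, 131.17735290527344), 63.247074127197266)
0.89 [74.4, 320.2, 148.8, 146.4]
head [   0  245  150  105 8378] ((450.8903503417969, -41.233421325683594), (158.5499267578125, 73.14708709716797), 78.77149200439453)
bar [ 301  121   41  115 2483] ((489.78082275390625, 206.33917236328125), (34.868186950683594, 111.85620880126953), 63.31547546386719)
```

Request:
servo_tool(
  increments=[
    [0,0,0,0,0,-2.7,-1],
    [-0.48,0,3,0,0,0,-1],
    [0,0,4,0,0,0,-1],
    [0,0,4,0,0,0,-1],
    [0,0,3,0,0,0,-1],
  ],
)

```text
clock: 3.75
position: [0.4888, 0.2057, 0.0973]
ee_rot: [-0.001, 0.232, 0.973, -0.0]
contact_force: [0.9, -0.1, 0.0]
width: 0.0854
gripper_force: 0.0
```

Request:
servo_tool(
  increments=[
    [0,0,1.5,0,0,0,-1],
    [0,0,1.2,0,0,0,-1],
    [0,0,0,0,0,0,-1],
    [0,0,0,0,0,0,-1],
    [0,0,0,0,0,0,-0.5],
  ],
)

```text
clock: 4.25
position: [0.4909, 0.2063, 0.0735]
ee_rot: [0.001, 0.232, 0.973, 0.001]
contact_force: [-0.4, -0.0, 0.8]
width: 0.0734
gripper_force: 0.0
```

Request:
servo_tool(
  increments=[
    [0,0,0,0,0,0,0],
    [0,0,0,0,0,0,0.3],
    [0,0,0,0,0,0,1],
    [0,0,0,0,0,0,1],
    [0,0,0,0,0,0,1],
  ],
  squeeze=80,
)

```text
clock: 4.75
position: [0.4902, 0.2062, 0.0729]
ee_rot: [0.0, 0.232, 0.973, 0.0]
contact_force: [0.3, 0.5, 4.1]
width: 0.0231
gripper_force: 78.9
```

Request:
servo_tool(
  increments=[
    [0,0,0,0,0,0,1],
    [0,0,0,0,0,0,1],
    [0,0,0,0,0,0,1],
    [0,0,0,0,0,0,1],
    [0,0,0,0,0,0,1],
  ],
)

```text
clock: 5.25
position: [0.4902, 0.2062, 0.0729]
ee_rot: [0.0, 0.232, 0.973, 0.0]
contact_force: [-0.2, 0.5, 6.5]
width: 0.0229
gripper_force: 79.1
```

```bash
python3 -c "
from look import *
st()"
```

```text
t 5.25 pos [0.4902 0.2062 0.0729] yaw_y 63.11792439777747 zax [ 0.001   0.0005 -1.    ] F [-0.1525  0.4511  6.466 ] M [0.0072 0.111  0.0543] w 0.022932851214521592 gf 79.13642406463623 q6 -0.8346874685740939
```

Request:
servo_tool(
  increments=[
    [0,0,-1,0,0,0,1],
    [0,0,-2,0,0,0,1],
    [0,0,-4,0,0,0,1],
    [0,0,-4,0,0,0,1],
    [0,0,-4,0,0,0,1],
  ],
)

```text
clock: 5.75
position: [0.4888, 0.2055, 0.2231]
ee_rot: [-0.001, 0.232, 0.973, -0.001]
contact_force: [0.1, 1.0, -3.9]
width: 0.0232
gripper_force: 78.8
```

Request:
servo_tool(
  increments=[
    [0,0,-4,0,0,0,1],
    [0,0,-3.7,0,0,0,1],
    [-1,-1.2,0,0,0,0,1],
    [-2,-2.4,0,0,0,0,1],
    [-2.4,-2.9,0,0,0,0,1],
  ],
)

```text
clock: 6.25
position: [0.5074, 0.1228, 0.2978]
ee_rot: [-0.001, 0.231, 0.973, -0.001]
contact_force: [1.4, 0.1, -3.8]
width: 0.023
gripper_force: 79.1
```

Request:
servo_tool(
  increments=[
    [-2.6,-3.1,0,0,0,0,1],
    [-2.8,-3.3,0,0,0,0,1],
    [-2.8,-3.3,0,0,0,0,1],
    [-2.8,-3.3,0,0,0,0,1],
    [-2.6,-3.1,0,0,0,0,1],
  ],
)

```text
clock: 6.75
position: [0.5559, -0.084, 0.2971]
ee_rot: [-0.002, 0.233, 0.973, -0.0]
contact_force: [1.5, 0.9, -3.4]
width: 0.0232
gripper_force: 79.2
```

Request:
servo_tool(
  increments=[
    [-2.4,-2.9,0,0,0,0,1],
    [-2,-2.4,0,0,0,0,1],
    [-1,-1.2,0,0,0,0,1],
    [0,0,0,0,0,0,1],
    [0,0,0,0,0,0,1],
  ],
)

```text
clock: 7.25
position: [0.575, -0.163, 0.2982]
ee_rot: [-0.002, 0.233, 0.973, 0.001]
contact_force: [0.2, -0.8, -3.5]
width: 0.0229
gripper_force: 79.2
```

```bash
python3 - <<'E'
from look import *
st()
cal=optics.get_calibration('wrist'); im=optics.get_image('wrist'); save(im,'w2.png'); np.save('w2.npy',im); np.save('w2cal.npy',cal,allow_pickle=True)
for l,z in (('ring_face',.1),('spanner_foot',.2)):
    for q in finder.tip_of(l,'wrist')[:2]: print(l,q['p'],q['at'],atz(cal,q['at'],z))
E
```

```text
t 7.25 pos [ 0.575  -0.163   0.2982] yaw_y 63.10779187108907 zax [-0.0026  0.0025 -1.    ] F [ 0.2092 -0.8273 -3.5334] M [ 0.0129  0.0144 -0.0002] w 0.02291397686093295 gf 79.2009437084198 q6 -1.4948940607106422
ring_face 0.6 [318.0, 80.3] [ 0.495  -0.1258  0.1   ]
```

View pics/w2.png

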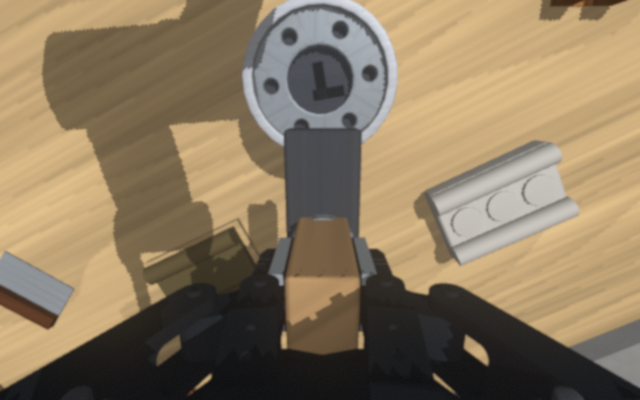

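The picture shows the ring centred near (320,79). Five holes are clear, near (289,36), (340,30), (370,73), (349,120) and (272,86), and the sixth is partly hidden at (301,125). I'll fit the hole pattern.

```bash
python3 - <<'E'
from look import *
from scipy.optimize import least_squares
im=np.load('w2.npy'); cal=np.load('w2cal.npy',allow_pickle=True).item()
g=cv2.cvtColor(im,cv2.COLOR_RGB2GRAY)
P=[]
for x,y in ((289,36),(340,30),(370,73),(349,120),(272,86)):
    w=g[y-13:y+14,x-13:x+14].astype(float); lo,hi=np.percentile(w,2),np.percentile(w,75)
    m=(w<(lo+hi)/2).astype(np.uint8); k,lab,sta,cen=cv2.connectedComponentsWithStats(m)
    i=1+np.argmin(np.hypot(*(cen[1:]-13).T)); P.append(cen[i]+[x-13,y-13]); print(P[-1],sta[i],lo,hi)
P=np.array(P)
for z in (.096,.1,.104):
    W=np.array([atz(cal,p,z)[:2] for p in P])
    def f(v):
        d=W-v[:2]; a=np.arctan2(d[:,1],d[:,0]); k=np.round((a-v[2])/(np.pi/3))
        t=v[2]+k*np.pi/3; return (d-v[3]*np.c_[np.cos(t),np.sin(t)]).ravel()
    r=min((least_squares(f,[.495,-.126,a0,.045]) for a0 in np.radians([-20,0,20,40])),key=lambda r:r.cost)
    print(z,r.x,np.degrees(r.x[2])%60,np.abs(r.fun).max())
E
```

```text
[289.0427  36.0664] [  6   5  15  17 211] 57.0 158.0
[339.7713  29.2825] [  5   4  16  18 223] 56.0 171.0
[369.4103  72.7538] [  5   5  16  16 195] 55.0 162.0
[348.4618 124.7125] [  0   6  26  21 327] 56.0 151.0
[270.8978  85.4946] [  5   5  15  16 186] 56.0 151.0
0.096 [ 0.4954 -0.1244  0.1644  0.0466] 9.420482631745298 0.0021449965595266296
0.1 [ 0.4957 -0.1245  0.1644  0.0461] 9.420482556490844 0.002119560222947993
0.104 [ 0.4959 -0.1246  0.1644  0.0455] 9.420482574063993 0.002094123869655004
```

```bash
python3 - <<'E'
from look import *
from scipy.optimize import least_squares
cal=np.load('w2cal.npy',allow_pickle=True).item()
P=np.array([[289.04,36.07],[339.77,29.28],[369.41,72.75],[270.9,85.5]])
for z in (.096,.1,.104):
    W=np.array([atz(cal,p,z)[:2] for p in P])
    def f(v):
        d=W-v[:2]; a=np.arctan2(d[:,1],d[:,0]); k=np.round((a-v[2])/(np.pi/3))
        t=v[2]+k*np.pi/3; return (d-v[3]*np.c_[np.cos(t),np.sin(t)]).ravel()
    r=min((least_squares(f,[.495,-.126,a0,.045]) for a0 in np.radians([-20,0,20,40])),key=lambda r:r.cost)
    print(z,r.x,np.degrees(r.x[2])%60,np.abs(r.fun).max())
E
```

```text
0.096 [ 0.4946 -0.1237  0.1772  0.0457] 10.154094720323407 7.340956318691721e-05
0.1 [ 0.4949 -0.1238  0.1772  0.0452] 10.154094720320842 7.253904103263209e-05
0.104 [ 0.4951 -0.1239  0.1772  0.0446] 10.154094720259994 7.166851906337951e-05
```

Request:
servo_tool(
  increments=[
    [1,0,0,0,0,4.6,1],
    [0,0,0,0,0,4.6,1],
    [0,0,0,0,0,4.6,1],
    [0,0,0,0,0,4.6,1],
    [0,0,0,0,0,4.6,1],
  ],
)

```text
clock: 7.9
position: [0.5667, -0.1578, 0.2997]
ee_rot: [0.0, 0.422, 0.906, 0.0]
contact_force: [0.5, -0.5, -4.7]
width: 0.0229
gripper_force: 79.2
```

Request:
servo_tool(
  increments=[
    [0,0,0,0,0,0,1],
    [0,0,0,0,0,0,1],
    [0,0,0,0,0,0,1],
    [0,0,0,0,0,0,1],
    [0,0,0,0,0,0,1],
  ],
)

```text
clock: 8.4
position: [0.5669, -0.1593, 0.2993]
ee_rot: [0.0, 0.421, 0.907, 0.0]
contact_force: [0.4, -0.2, -3.1]
width: 0.0231
gripper_force: 79.2
```

```bash
cat >> look.py <<'E'
def goto(xy,z,yaw):
    s,Rm=st(); d=np.array([xy[0],xy[1],z])-s['position']
    y=np.degrees(np.arctan2(Rm[1,1],Rm[0,1])); print('tool d cm',100*Rm.T@d,'rz',y-yaw)
E
python3 -c "
from look import *
goto((.4950,-.1238),.195,40.15)"
```

```text
t 8.4 pos [ 0.5669 -0.1593  0.2993] yaw_y 40.14789246972904 zax [ 0.0001  0.0001 -1.    ] F [ 0.3981 -0.2184 -3.0667] M [-0.0264  0.0476  0.0298] w 0.023132903263228952 gf 79.17378902435303 q6 -1.0928850333285043
tool d cm [ 7.3557 -3.2089 10.4302] rz -0.002107530270961888
```

Request:
servo_tool(
  increments=[
    [1.5,-0.7,0,0,0,0,1],
    [2.5,-1.1,0,0,0,0,1],
    [2.2,-0.9,3,0,0,0,1],
    [1.1,-0.5,4,0,0,0,1],
    [0,0,3.4,0,0,0,1],
  ],
)

```text
clock: 8.9
position: [0.4932, -0.1231, 0.1945]
ee_rot: [-0.0, 0.421, 0.907, 0.0]
contact_force: [0.6, -0.5, -3.7]
width: 0.023
gripper_force: 79.2
```

Request:
servo_tool(
  increments=[
    [0,0,0,0,0,0,1],
    [0,0,0,0,0,0,1],
    [0,0,0,0,0,0,1],
    [0,0,0,0,0,0,1],
    [0,0,0,0,0,0,1],
  ],
)

```text
clock: 9.4
position: [0.4965, -0.1246, 0.1967]
ee_rot: [0.001, 0.422, 0.907, 0.0]
contact_force: [0.7, -0.4, -3.2]
width: 0.0227
gripper_force: 79.3
```

```bash
python3 - <<'E'
from look import *
goto((.4950,-.1238),.176,40.15)
cal=optics.get_calibration('wrist'); im=optics.get_image('wrist'); c=cv2.resize(im[150:400,170:470],None,fx=2.2,fy=2.2,interpolation=cv2.INTER_CUBIC); save(c,'w3.png')
E
```

```text
t 9.4 pos [ 0.4965 -0.1246  0.1967] yaw_y 40.12004014541608 zax [ 0.0027 -0.001  -1.    ] F [ 0.6969 -0.3717 -3.1875] M [0.0413 0.0362 0.0125] w 0.022698186069555995 gf 79.29359793663025 q6 -1.0822724644402906
tool d cm [ 0.1656 -0.0646  2.0685] rz -0.029959854583921697
```

View pics/w3.png

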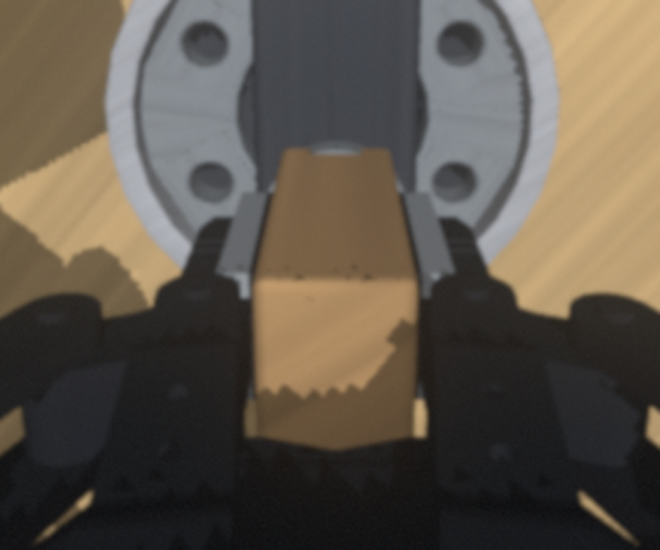

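The spanner sits symmetrically: the upper holes at (205,42) and (461,43) lie evenly either side of the bar centred at x=335. I'll go down.

Request:
servo_tool(
  increments=[
    [0.08,-0.03,1,0,0,0,1],
    [0,0,0.8,0,0,0,1],
    [0,0,0.5,0,0,0,1],
    [0,0,0.3,0,0,0,1],
    [0,0,0.2,0,0,0,1],
  ],
)

```text
clock: 9.95
position: [0.4946, -0.1237, 0.1667]
ee_rot: [-0.0, 0.422, 0.907, 0.0]
contact_force: [0.1, -0.4, -3.2]
width: 0.0232
gripper_force: 79.5
```

Request:
servo_tool(
  increments=[
    [0,0,0.2,0,0,0,1],
    [0,0,0.2,0,0,0,1],
    [0,0,0,0,0,0,1],
    [0,0,0,0,0,0,1],
    [0,0,0,0,0,0,1],
  ],
)

```text
clock: 10.45
position: [0.4948, -0.1238, 0.1634]
ee_rot: [0.0, 0.422, 0.907, 0.0]
contact_force: [-0.2, 0.4, -3.9]
width: 0.0231
gripper_force: 79.5
```

```bash
python3 -c "
from look import *
goto((.4950,-.1238),.160,40.15)"
```

```text
t 10.45 pos [ 0.4948 -0.1238  0.1634] yaw_y 40.122980410613124 zax [ 0.0004 -0.0001 -1.    ] F [-0.1538  0.3691 -3.8561] M [ 0.0098  0.0159 -0.0029] w 0.02308899563281741 gf 79.49163436889648 q6 -1.082047172928068
tool d cm [-0.0079  0.0132  0.3449] rz -0.027019589386874543
```

Request:
servo_tool(
  increments=[
    [0,0,0.2,0,0,0,1],
    [0,0,0.2,0,0,0,1],
    [0,0,0.2,0,0,0,1],
    [0,0,0,0,0,0,1],
    [0,0,0,0,0,0,1],
  ],
)

```text
clock: 10.95
position: [0.4946, -0.1238, 0.1572]
ee_rot: [-0.0, 0.422, 0.907, 0.0]
contact_force: [-0.1, 0.6, -2.6]
width: 0.023
gripper_force: 79.5
```

```bash
python3 -c "
from look import *
goto((.4950,-.1238),.160,40.15)"
```

```text
t 10.95 pos [ 0.4946 -0.1238  0.1572] yaw_y 40.12194580186914 zax [-0.0002  0.0002 -1.    ] F [-0.0567  0.5509 -2.554 ] M [-0.0121 -0.0366  0.0941] w 0.022971449405750723 gf 79.49024677276611 q6 -1.0820543481169926
tool d cm [-0.0253  0.0252 -0.2844] rz -0.028054198130860186
```

Request:
servo_tool(
  increments=[
    [0,0,0.03,0,0,5,1],
    [0,0,0.03,0,0,6,1],
    [0,0,0.03,0,0,6,1],
    [0,0,0.03,0,0,6,1],
    [0,0,0.03,0,0,6,1],
  ],
  squeeze=120,
)

```text
clock: 11.45
position: [0.4951, -0.1236, 0.1557]
ee_rot: [0.0, 0.636, 0.771, 0.0]
contact_force: [1.4, 1.0, -5.6]
width: 0.023
gripper_force: 117.7
```

```bash
python3 -c "
from look import *
goto((.4950,-.1238),.156,-13)"
```

```text
t 11.45 pos [ 0.4951 -0.1236  0.1557] yaw_y 10.937987197960014 zax [ 0.0008  0.0003 -1.    ] F [ 1.4383  0.9753 -5.6381] M [ 0.1619 -0.324   0.3905] w 0.022970338968529246 gf 117.7472734451294 q6 -0.5725964728297108
tool d cm [-0.0184 -0.0166 -0.0315] rz 23.937987197960013
```

Request:
servo_tool(
  increments=[
    [0,0,0.02,0,0,5,1],
    [0,0,0.03,0,0,5,1],
    [0,0,0.03,0,0,5,1],
    [0,0,0.03,0,0,5,1],
    [0,0,0.03,0,0,0,1],
  ],
)

```text
clock: 11.95
position: [0.4953, -0.1237, 0.1545]
ee_rot: [0.0, 0.76, 0.65, 0.001]
contact_force: [1.9, 0.7, -3.7]
width: 0.023
gripper_force: 118.0
```

```bash
python3 -c "
from look import *
st()"
```

```text
t 11.95 pos [ 0.4953 -0.1237  0.1545] yaw_y -8.861802563963234 zax [ 0.0012  0.0002 -1.    ] F [ 1.9489  0.6895 -3.6975] M [ 0.0672 -0.2169  0.0241] w 0.022958079994757016 gf 117.9785406589508 q6 -0.22710493930759498
```

Request:
servo_tool(
  increments=[
    [0,0,0.02,0,0,4,1],
    [0,0,0.02,0,0,4,1],
    [0,0,0.02,0,0,4,1],
    [0,0,0.02,0,0,0,1],
    [0,0,0,0,0,0,1],
  ],
)

```text
clock: 12.45
position: [0.4955, -0.1239, 0.1539]
ee_rot: [0.001, 0.823, 0.568, 0.001]
contact_force: [1.3, 0.7, -4.4]
width: 0.0222
gripper_force: 118.0
```

```bash
python3 -c "
from look import *
st()"
```

```text
t 12.45 pos [ 0.4955 -0.1239  0.1539] yaw_y -20.749853621986635 zax [ 0.0017 -0.0003 -1.    ] F [ 1.3176  0.735  -4.3811] M [ 0.1022 -0.5441  0.0818] w 0.0221611733607473 gf 118.0461859703064 q6 -0.019698300945756152
```

Request:
servo_tool(
  increments=[
    [0,0,0.02,0,0,3,1],
    [0,0,0.02,0,0,3,1],
    [0,0,0.02,0,0,3,1],
    [0,0,0.02,0,0,3,1],
    [0,0,0.02,0,0,3,1],
  ],
)

```text
clock: 12.95
position: [0.4958, -0.1241, 0.1531]
ee_rot: [0.001, 0.89, 0.456, 0.001]
contact_force: [2.7, 1.6, -1.4]
width: 0.0226
gripper_force: 120.9
```

```bash
python3 -c "
from look import *
st()"
```

```text
t 12.95 pos [ 0.4958 -0.1241  0.1531] yaw_y -35.679967537189825 zax [ 0.0024 -0.001  -1.    ] F [ 2.6885  1.6409 -1.4013] M [ 0.357  -0.6635  2.5509] w 0.022550568020246218 gf 120.93438148498535 q6 0.24134044888999256
```

Request:
servo_tool(
  increments=[
    [0,0,0.02,0,0,2,1],
    [0,0,0.02,0,0,2,1],
    [0,0,0.02,0,0,2,1],
    [0,0,0,0,0,2,1],
    [0,0,0,0,0,2,1],
  ],
)

```text
clock: 13.45
position: [0.4952, -0.1249, 0.1532]
ee_rot: [0.003, 0.922, 0.388, -0.001]
contact_force: [-11.2, -17.4, 4.2]
width: 0.0228
gripper_force: 227.4
```

```bash
python3 -c "
from look import *
st()"
```

```text
t 13.45 pos [ 0.4952 -0.1249  0.1532] yaw_y -44.356548315097974 zax [ 0.0001 -0.0072 -1.    ] F [-11.1629 -17.4408   4.1856] M [-3.8939  2.1574  4.1402] w 0.022795359654801593 gf 227.36964382056613 q6 0.39866941449616417
```

The moment jumped from 0.4 to over 2.5 N m, which is the hard stop. The last 8° only wound up the grip, so I'll ease back.

Request:
servo_tool(
  increments=[
    [0,0,0,0,0,-2,1],
    [0,0,0,0,0,-2,1],
    [0,0,0,0,0,-2,1],
    [0,0,0,0,0,-2,1],
    [0,0,0,0,0,0,1],
  ],
)

```text
clock: 13.95
position: [0.4962, -0.1236, 0.1526]
ee_rot: [0.001, 0.897, 0.442, 0.001]
contact_force: [5.3, 3.5, -2.5]
width: 0.0229
gripper_force: 136.8
```

```bash
python3 - <<'E'
from look import *
st()
im=optics.get_image('wrist'); c=cv2.resize(im[130:380,170:470],None,fx=2.2,fy=2.2,interpolation=cv2.INTER_CUBIC); save(c,'w4.png')
st()
E
```

```text
t 13.95 pos [ 0.4962 -0.1236  0.1526] yaw_y -37.50799042852005 zax [ 0.003  -0.0011 -1.    ] F [ 5.3208  3.5123 -2.5355] M [ 0.1794 -0.6954  1.7421] w 0.022918855099996947 gf 136.76875535398722 q6 0.274248059256577
t 14.0 pos [ 0.4962 -0.1237  0.1526] yaw_y -37.561025785754325 zax [ 0.0031 -0.001  -1.    ] F [ 4.9689  3.8265 -2.9056] M [ 0.1988 -0.7553  1.7585] w 0.02264958046462873 gf 137.17196451500058 q6 0.2748804047319244
```

View pics/w4.png

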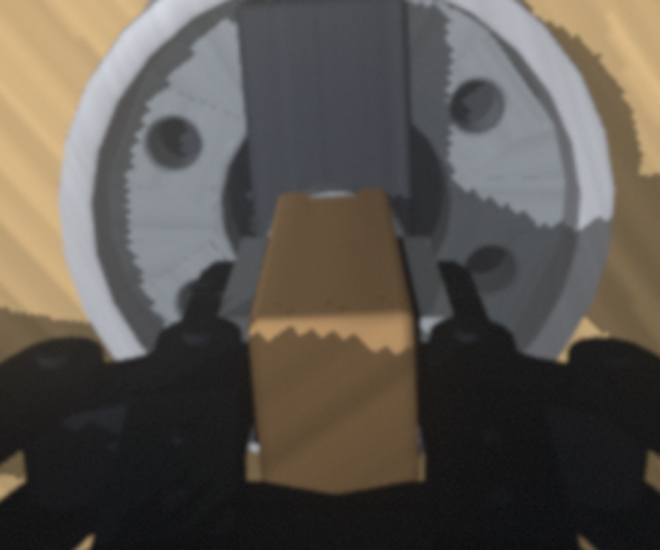

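The holes at (173,141) and (477,104) trail the bar by a few degrees, as expected from pin clearance at the stop. I'll unload and then lift.

Request:
servo_tool(
  increments=[
    [0,0,0,0,0,-2,1],
    [0,0,0,0,0,-2,1],
    [0,0,0,0,0,-2,1],
    [0,0,0,0,0,0,1],
    [0,0,0,0,0,0,1],
  ],
)

```text
clock: 14.5
position: [0.4941, -0.1239, 0.1519]
ee_rot: [-0.0, 0.874, 0.485, -0.0]
contact_force: [0.3, 0.6, -3.6]
width: 0.0232
gripper_force: 123.6
```

```bash
python3 -c "
from look import *
st()"
```

```text
t 14.5 pos [ 0.4941 -0.1239  0.1519] yaw_y -31.9442167486457 zax [-0.0012  0.0003 -1.    ] F [ 0.269   0.5992 -3.5971] M [ 0.0172 -0.0418  0.0145] w 0.02319770416864201 gf 123.64456528428946 q6 0.17545503837012727
```

Request:
servo_tool(
  increments=[
    [0,0,-0.5,0,0,0,1],
    [0,0,-1,0,0,0,1],
    [0,0,-2,0,0,0,1],
    [0,0,-3,0,0,0,1],
    [0,0,-3.5,0,0,0,1],
  ],
)

```text
clock: 15.0
position: [0.4936, -0.1235, 0.2529]
ee_rot: [-0.001, 0.874, 0.486, -0.001]
contact_force: [0.5, 0.1, -4.1]
width: 0.0228
gripper_force: 123.6
```

Request:
servo_tool(
  increments=[
    [0,0,0,0,0,-4,1],
    [0,0,0,0,0,-8,1],
    [0,0,0,0,0,-8,1],
    [0,0,0,0,0,-8,1],
    [0,0,0,0,0,-8,1],
  ],
)

```text
clock: 15.5
position: [0.4942, -0.1237, 0.2528]
ee_rot: [-0.0, 0.679, 0.734, -0.0]
contact_force: [-0.0, -0.2, -3.6]
width: 0.0231
gripper_force: 123.7
```

Request:
servo_tool(
  increments=[
    [0,0,0,0,0,-8,1],
    [0,0,0,0,0,-8,1],
    [0,0,0,0,0,-8,1],
    [0,0,0,0,0,-8,1],
    [0,0,0,0,0,-8,1],
  ],
)

```text
clock: 16.0
position: [0.4942, -0.1237, 0.2528]
ee_rot: [-0.0, 0.387, 0.922, -0.0]
contact_force: [-0.6, -0.2, -3.9]
width: 0.0229
gripper_force: 123.7
```

Request:
servo_tool(
  increments=[
    [0,0,0,0,0,-8,1],
    [0,0,0,0,0,-8,1],
    [0,0,0,0,0,-3,1],
    [0,0,0,0,0,0,1],
    [0,0,0,0,0,0,1],
  ],
)

```text
clock: 16.5
position: [0.4945, -0.1238, 0.2525]
ee_rot: [0.0, 0.233, 0.972, -0.0]
contact_force: [0.1, -0.2, -3.7]
width: 0.0229
gripper_force: 123.8
```

```bash
python3 -c "
from look import *
goto((.4902,.2062),.21,63.1)
im=optics.get_image('wrist'); save(cv2.resize(im[130:380,170:470],None,fx=2.2,fy=2.2,interpolation=cv2.INTER_CUBIC),'w5.png')
q=finder.tip_of('ring_face','scene')
"
```

```text
t 16.5 pos [ 0.4945 -0.1238  0.2525] yaw_y 63.04705440046215 zax [ 0.0001 -0.0001 -1.    ] F [ 0.1478 -0.1905 -3.6978] M [-0.0101  0.0543 -0.0314] w 0.022932153645228097 gf 123.78062515388592 q6 -1.482170980049445
tool d cm [15.3393 29.2182  4.2463] rz -0.05294559953784983
```

View pics/w5.png

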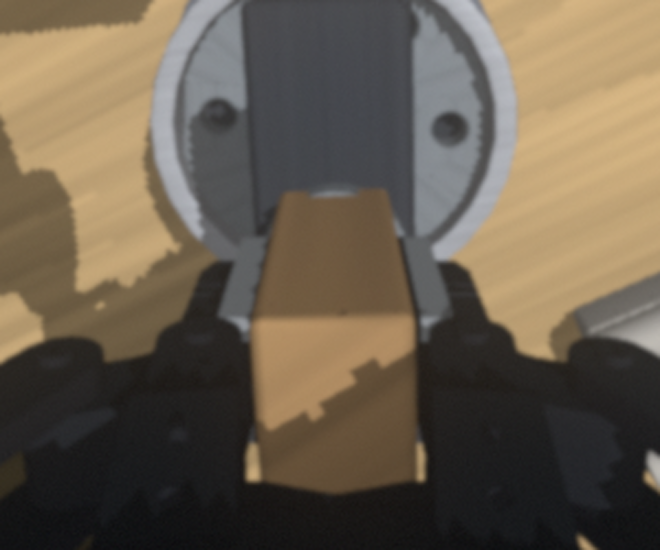

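The spanner is still upright and about square in the grip (bar edges x=244–252 and 412–415). The ring holes at (220,115) and (450,128) correspond to about 70° of turn, so the ring kept its position. I'll go back to the cradle.

Request:
servo_tool(
  increments=[
    [0.5,1,0,0,0,0,1],
    [1.2,2.2,0,0,0,0,1],
    [1.7,3.2,0,0,0,0,1],
    [1.8,3.5,0,0,0,0,1],
    [1.8,3.5,0,0,0,0,1],
  ],
)

```text
clock: 17.1
position: [0.4924, 0.0294, 0.2521]
ee_rot: [-0.0, 0.233, 0.972, 0.0]
contact_force: [0.6, -0.6, -2.4]
width: 0.0226
gripper_force: 124.0
```

Request:
servo_tool(
  increments=[
    [1.8,3.5,0,0,0,0,1],
    [1.8,3.5,0,0,0,0,1],
    [1.8,3.4,0,0,0,0,1],
    [1.5,2.8,0,0,0,0,1],
    [1,1.8,0,0,0,0,1],
  ],
)

```text
clock: 17.6
position: [0.4893, 0.2001, 0.252]
ee_rot: [-0.0, 0.232, 0.973, 0.001]
contact_force: [0.5, -0.3, -2.2]
width: 0.0229
gripper_force: 124.0
```

Request:
servo_tool(
  increments=[
    [0.44,0.8,0,0,0,0,1],
    [0,0,3,0,0,0,1],
    [0,0,4,0,0,0,1],
    [0,0,4,0,0,0,1],
    [0,0,2,0,0,0,1],
  ],
)

```text
clock: 18.1
position: [0.4873, 0.205, 0.1188]
ee_rot: [-0.003, 0.233, 0.973, -0.002]
contact_force: [-1.0, 1.1, -3.7]
width: 0.0228
gripper_force: 123.8
```

Request:
servo_tool(
  increments=[
    [0,0,0,0,0,0,1],
    [0,0,0,0,0,0,1],
    [0,0,0,0,0,0,1],
    [0,0,0,0,0,0,1],
    [0,0,0,0,0,0,1],
  ],
)

```text
clock: 18.6
position: [0.4906, 0.2062, 0.1233]
ee_rot: [0.001, 0.232, 0.973, 0.001]
contact_force: [-0.9, 0.3, -3.0]
width: 0.0227
gripper_force: 123.8
```

```bash
python3 -c "
from look import *
goto((.4902,.2062),.0745,63.1)
im=optics.get_image('wrist'); save(cv2.resize(im[100:350,170:470],None,fx=2.2,fy=2.2,interpolation=cv2.INTER_CUBIC),'w6.png')
st()"
```

```text
t 18.6 pos [0.4906 0.2062 0.1233] yaw_y 63.11595553981715 zax [ 0.0025  0.0007 -1.    ] F [-0.9334  0.2948 -2.9616] M [-0.0132  0.0605  0.0477] w 0.02270356758808706 gf 123.77600224637717 q6 -0.8345742373694831
tool d cm [ 0.0491 -0.0291  4.8811] rz 0.015955539817149145
t 18.65 pos [0.4904 0.2061 0.123 ] yaw_y 63.12019797451868 zax [ 0.0019  0.0005 -1.    ] F [ 0.196  -0.4246 -4.1225] M [ 0.0264 -0.0101  0.0118] w 0.0226699475938165 gf 123.77614962031657 q6 -0.8346116335297383
```

View pics/w6.png

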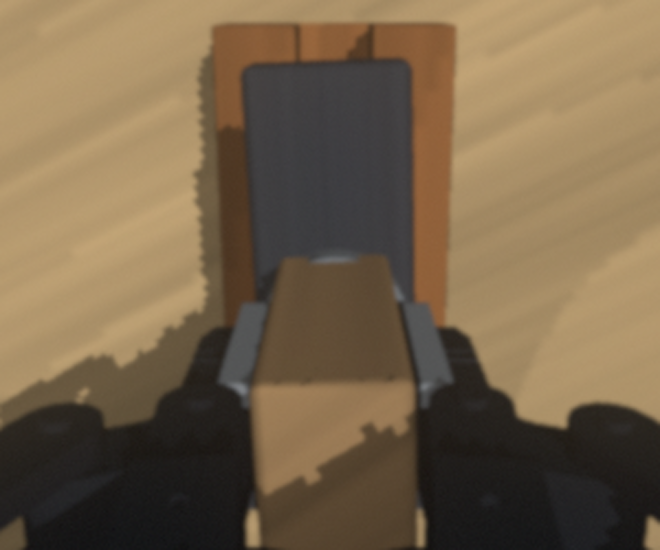

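The bar (243–412) sits over the cradle slot (297–372), leaning about 1.5°. I'll correct that and go down.

Request:
servo_tool(
  increments=[
    [0,0,1,0,0,-1.5,1],
    [0,0,1.5,0,0,0,1],
    [0,0,1.2,0,0,0,1],
    [0,0,0.6,0,0,0,1],
    [0,0,0.3,0,0,0,1],
  ],
)

```text
clock: 19.15
position: [0.4894, 0.2059, 0.075]
ee_rot: [-0.001, 0.22, 0.976, -0.0]
contact_force: [-0.1, 0.1, -1.9]
width: 0.0227
gripper_force: 123.7
```

Request:
servo_tool(
  increments=[
    [0,0,0.15,0,0,0,1],
    [0,0,0.15,0,0,0,1],
    [0,0,0,0,0,0,1],
    [0,0,0,0,0,0,1],
    [0,0,0,0,0,0,1],
  ],
  squeeze=60,
)

```text
clock: 19.65
position: [0.4903, 0.2061, 0.0734]
ee_rot: [0.001, 0.22, 0.976, 0.0]
contact_force: [0.0, -0.2, -0.9]
width: 0.0231
gripper_force: 124.2
```

```bash
python3 -c "
from look import *
goto((.4902,.2062),.0729,63.1)"
```

```text
t 19.65 pos [0.4903 0.2061 0.0734] yaw_y 64.62230695041089 zax [ 0.0011  0.0004 -1.    ] F [ 0.0352 -0.2394 -0.9329] M [0.0202 0.0048 0.0048] w 0.023117281859579807 gf 124.20853678064304 q6 -0.8608388590526529
tool d cm [0.0124 0.0029 0.0522] rz 1.5223069504108864
```

Request:
servo_tool(
  increments=[
    [0,0,0.05,0,0,0,1],
    [0,0,0,0,0,0,1],
    [0,0,0,0,0,0,0.4],
    [0,0,0,0,0,0,0.2],
    [0,0,0,0,0,0,0],
  ],
  squeeze=20,
)

```text
clock: 20.15
position: [0.4899, 0.2061, 0.0725]
ee_rot: [0.0, 0.22, 0.976, 0.0]
contact_force: [-0.7, -0.8, 0.2]
width: 0.0423
gripper_force: 0.0
```

Request:
servo_tool(
  increments=[
    [0,0,0,0,0,0,-0.5],
    [0,0,0,0,0,0,-1],
    [0,0,0,0,0,0,-1],
    [0,0,0,0,0,0,-1],
    [0,0,0,0,0,0,-1],
  ],
)

```text
clock: 20.65
position: [0.4899, 0.206, 0.0725]
ee_rot: [-0.0, 0.22, 0.976, 0.0]
contact_force: [-0.1, -0.4, 0.2]
width: 0.0852
gripper_force: 0.0
```

Request:
servo_tool(
  increments=[
    [0,0,-1,0,0,0,-1],
    [0,0,-3,0,0,0,-1],
    [0,0,-4,0,0,0,-1],
    [0,0,-4,0,0,0,-1],
    [0,0,-4,0,0,0,-1],
  ],
)

```text
clock: 21.15
position: [0.4897, 0.2059, 0.2349]
ee_rot: [0.0, 0.22, 0.976, 0.0]
contact_force: [1.0, -0.2, 0.4]
width: 0.0855
gripper_force: 0.0
```

Request:
servo_tool(
  increments=[
    [0,0,-3,0,0,0,-1],
    [0,0,-3,0,0,0,-1],
    [0,0,0,0,0,0,-1],
    [0,0,0,0,0,0,-1],
    [0,0,0,0,0,0,-1],
  ],
)

```text
clock: 21.65
position: [0.489, 0.2058, 0.2915]
ee_rot: [-0.001, 0.22, 0.976, -0.001]
contact_force: [0.2, 0.2, 0.7]
width: 0.0852
gripper_force: 0.0
```

```bash
python3 -c "
from look import *
st()
cal=optics.get_calibration('wrist'); im=optics.get_image('wrist'); save(im,'w7.png')
for q in finder.tip_of('spanner_grip','wrist')[:1]: print(q['p'],atz(cal,q['at'],.083))
"
```

```text
t 21.65 pos [0.489  0.2058 0.2915] yaw_y 64.62433444901721 zax [-0.0022 -0.0006 -1.    ] F [0.1917 0.1646 0.6594] M [-0.024   0.0038 -0.0049] w 0.08524344284386098 gf 0.0 q6 -0.8608564023963896
0.62 [0.4901 0.2054 0.083 ]
```

View pics/w7.png

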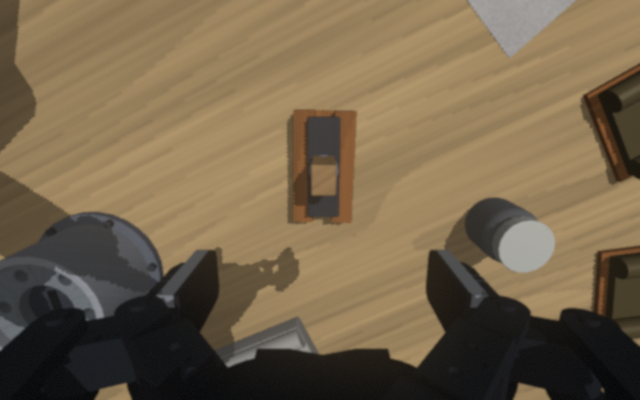

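The spanner is back in its cradle at (323,175), upright and clear of the gripper. Everything checks out, so I'm handing it in.

```bash
python3 -c "
from rig import manip
print(manip.sign_off())"
```

```text
the job is handed in; nothing more can be done
None
```

I turned the ring about 70° clockwise until it hit a hard stop (about 4 N m), put the spanner back upright in its cradle, left the mould, tile and jar alone, and handed in the job at about 22 s.

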